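Shut and bolt the sample hold box

TASK

Secure the white sample hold box without grasping anything: with a fingertip or the outside of a finger, push the clear sliding lid fully shut by its orange rib. Then hold the yellow spring catch down with one fingertip while the other fingertip pushes the blue knob, so that the bolt slides fully home through the keeper on the lid; keep the catch down until the bolt is home, then let go so that the catch springs back up and locks it. Leave everything else on the bench where it stands.

Things in the scene. Friction and masses are not known exactly. Their poses are not given: they have to be found in the camera images.
- hold_box: White box fixed to the bench, 225x225x80 mm, turned up to 0.35 rad. Its frame: origin on the bench; at zero turn x points away from the robot, y left, z up; box spans x -130..95, y -100..125 mm. All offsets here are in this frame (z above the bench). The front deck (x below -27 mm, z 80 mm) carries bolt (right) and catch (left), centre lines 60 mm apart in y.
- lid (a joint): Opening of the clear sliding lid, m: 0 = fully shut at its stop, up to 0.07; it opens towards +y of the box and shuts towards -y, starts partly open and stays where it is left (about 2 N of friction). Lid plate top at z 83 mm, rails beside it at 85 mm.
- lid_rib (a point): Middle of the top (z 105 mm) of the lid's orange upright rib; moves with the lid; at x 35, y 35 mm when shut. The rib is 70 mm long (x), 12 mm thick (y) and stands 22 mm above the lid; push its +y face towards -y to shut the lid.
- bolt (a joint): Travel of the bolt, m: 0 = withdrawn (start), 0.032 = fully home at its stop. It slides towards +x of the box into the dark keeper loop on the lid's front edge, which it can enter only with the lid shut to within about 3 mm. About 3 N of friction, no spring. The catch blocks it at 0 and locks it again above 0.030.
- bolt_bar: The steel bolt with its blue knob, along x of the box at y -50 mm. Its frame is that of the box, shifted by the bolt's travel. Bar top at z 95 mm; the two steel guide brackets over it, at x -108 and -36 mm, reach z 98.5 mm.
- bolt_knob (a point): Middle of the top edge (z 128 mm) of the blue knob's pushing face, which looks towards the robot (-x); at x -82, y -50 mm when withdrawn; moves with the bolt. The knob is 14 mm thick (x), 26 mm wide (y) and stands 33 mm above the bar. In front of that face (x -125 to -82 mm) a fingertip has free room above z 99 mm.
- catch (a joint): How far the yellow spring catch is pressed down, m: 0 = up, 0.008 = bottomed; 4 N to start, 8 N at the bottom. From 0.006 on its tooth is clear of the bolt. Let go, it springs up only if the bolt is at 0 or above 0.030; between, it stays caught under the bolt at about 0.005.
- catch_pad: The yellow catch, a ribbed pad 90 mm long (x) and 26 mm wide (y), over x -125 to -35 mm and y -3 to 23 mm of the box. It moves only straight down and can be pressed anywhere, so a fingertip can glide along it in x while holding it down. Its frame is that of the box, lowered by the catch's travel.
- pad_top (a point): Middle of the catch pad's upper face, at x -80, y 10, z 114 mm when up.
- label_roll: Bystander: white label roll, 68 mm across, 41 mm high, loose right of the box; origin at the centre of its underside.
- bench_timer: Bystander: white bench timer, 82x58x22 mm, loose left of the box; origin at the centre of its underside.
- tube_stripper: Bystander: tube stripping pliers with red handles, 58x156x13 mm, loose in front of the box; origin at the centre of the underside.
- cleaner: Bystander: light blue bottle with a dark blue cap, 68 mm across, 175 mm high, loose at the back left; origin at the centre of its underside.
- clip_box: Bystander: open clear box of clips, 56x81x30 mm, loose at the left; origin at the centre of its underside.
- wash_bottle: Bystander: white wash bottle with a red cap, 93x64x201 mm, loose at the right; origin at the centre of its underside.

How it is judged:
On the way, in this order (a step that is already met when the one before it is completed fails the run):
1. the lid is pushed fully shut (within 3 mm) with the bolt still withdrawn (value of joint lid below 0.003 m and value of joint bolt below 0.004 m), for 0.1 s.
2. the fingers hold the catch down and push the bolt at the same time, part of the way in (contact force between the fingers and catch_pad above 0.5 N and contact force between the fingers and bolt_bar above 0.3 N and value of joint bolt between 0.006 and 0.024 m), for 0.04 s.
3. the fingers still hold the catch down as the bolt comes home (contact force between the fingers and catch_pad above 0.5 N and value of joint bolt above 0.028 m and value of joint catch above 0.004 m), for 0.04 s.
At the end, for the whole second after the job is handed in: The lid is shut to within 3 mm, the bolt is within 3 mm of its inner stop, and the catch has sprung back up to within 2 mm of its top (value of joint lid below 0.003 m and value of joint bolt above 0.029 m and value of joint catch below 0.002 m); the robot touches nothing.
It fails at once if the label roll, timer or pliers beside the box are moved by more than 20 mm, tipped or lifted (distance of any of label_roll, bench_timer, tube_stripper from where it was at the start of the episode above 0.02 m or angle between any of label_roll, bench_timer, tube_stripper's own z axis and vertical above 0.4 rad).
It fails at once if a bottle or the clip box is moved by more than 20 mm, tipped or lifted (distance of any of cleaner, clip_box, wash_bottle from where it was at the start of the episode above 0.02 m or angle between any of cleaner, clip_box, wash_bottle's own z axis and vertical above 0.4 rad).
It also fails if it takes over 45 s, if anything falls off the work surface, if the arm or the gripper's body presses on something with over 40 N, if the wrist force passes 120 N, or if a joint passes its speed limit or range.

ROBOT

A 6-joint arm with a two-finger parallel gripper is mounted at the origin on a cart in front of the work surface, level with it; the furniture and walls round the work are solid. World frame = base frame: x ahead of the robot, y to its left, z up, the work surface at z = 0. Lengths are in m, angles in rad, forces in N, time in s.
With the tool pointing down it reaches from about 0.35 to 0.975 m from the base axis. Payload 4.9 kg.
Tool frame: the origin (TCP) lies at the very end of the fingers, on their centre line; the grasp point (between the pads) lies 19 mm behind it (ctrl.grip_point_offset is the distance from the TCP to the grasp point, in m); z points along the fingers, y is the line along which they close (so a half turn about z gives the same grasp; the last joint's range is limited). The gripper opens to 85 mm and grips with 20 to 120 N. Pads are 22 mm wide; open, the fingers measure 114 mm over their backs; the gripper's body (76 mm by 85 mm) begins 54 mm behind the grasp point. The pads swing forward as they close: fully open they stand 13 mm farther back than shut.
Start: joints at [-1.36, 0.053, 1.613, -0, 1.476, -0.119], TCP at [0.202, -0.591, 0.231] pointing down, gripper open.
Joint ranges: [-3.01, 3.01], [-1.01, 2.22], [0.06, 2.58], [-1.02, 4.17], [0.09, 2.62], [-3.14, 3.14]. Speed limits (rad/s): [2.57, 2.57, 3.14, 3.14, 3.14, 3.14].

INTERFACE

Orientations are given as a rotation vector (axis times angle).
In Python, from station import ctrl gives the robot as it stands.
- The arm moves only by the tool send_rows, never from a script. Its argument "rows" is a list of rows, each a list of 3 entries, a list of its own where there are three numbers: the finger opening in cm, from 0 to 8.54, then the shift along the tool's x, y, z in cm, then the turn about the tool's z in degrees. A call has 1 to 10 rows; each row shifts and turns the commanded pose from where the row before left it, along the tool's axes as they then stand; what a row does not reach is not made up. A row lasts 1/8 s, in which the tool goes at most 62.5 mm and 10.7 degrees, less where a joint would pass 70% of its speed; a pose out of reach is approached as far as the arm can. A call with a gripper value outside its range is refused whole. The fingers move at their own pace and stop on an object; "newtons" is the grip in N (left out, the last holds). Time passes only in rows, so rows that do not move let the fingers close. It gives the time, the measured TCP pose, the force, the opening and the grip force at its end, in the units of the state.
- ctrl.get_obs(): the state, without advancing time (a new reading comes with each control period).
- ctrl.get_image(name): name is "side" or "top" or "wrist"; returns a dict with "frame" (400x640x3 uint8, red, green, blue), "range_z" (400x640 float32, m along the optical axis (not along the pixel's ray), 0 where there is no reading), "fx", "fy", "cx", "cy" (pixels), "k1" (the pictures are not rectified: a ray, as slopes to the right and down, at radius r is drawn at 1 + k1 r^2 times it, then the intrinsics apply), "cam_to_world" (4x4, takes a point from camera to world coordinates). Camera axes: x right, y down, z forward; pixel columns grow to the right and rows downward; lengths in m; the calibration is good to about 2 mm. A picture is of the moment at which its call begins.
- ctrl.finish_job(): hands the job in; it is judged then, once.
The state is a dict: "t": time; "q": joint angles; "dq": joint speeds; "effort": joint torques, N m; "tool_pos": TCP position; "tool_rot": TCP orientation; "contact_force": force on the tool from outside, world axes, zero at the start; "wrist_torque": the same for the moment, N m; "opening": finger opening in m; "grip_force": force on a finger pad.
Only numpy, scipy, OpenCV 4.12 (cv2) and the standard library are available. Lean on these libraries where they do the work, as an engineer would, in place of code of your own. Each camera call takes 0.05 s, during which the arm holds its last target. There are 200 camera calls.

## Working session

There is one attempt and no reset: what is moved stays moved. The work goes in short steps, Python scripts to look and compute and a tool call to move; the robot and the scene stay as the last step left them, time stands still between calls to the robot, and variables do not carry over. Pictures are saved under pics/ and viewed, at most 10 in all, crops included, and the job is handed in when it is done.

Besides the shell and the picture viewer there is one more tool, called as name([rows], argument=value, ...), one row to a line, values as JSON. send_rows: Moves the arm, as the interface text tells. Its arguments: {"type":"object","properties":{"rows":{"type":"array","items":{"type":"array"}},"newtons":{"type":"number"}},"required":["rows"]}

```bash
mkdir -p pics; ls; cat > h.py <<'E'
import numpy as np, cv2
from station import ctrl
from scipy.spatial.transform import Rotation as R
def cloud(im):
    h,w=im["range_z"].shape
    K=np.array([[im["fx"],0,im["cx"]],[0,im["fy"],im["cy"]],[0,0,1.]])
    u,v=np.meshgrid(np.arange(w),np.arange(h))
    p=np.stack([u.ravel(),v.ravel()],1).astype(float)[:,None]
    n=cv2.undistortPoints(p,K,np.array([im["k1"],0,0,0,0.]))[:,0].reshape(h,w,2)
    z=im["range_z"]
    P=np.dstack([n[...,0]*z,n[...,1]*z,z])
    T=im["cam_to_world"]
    return P@T[:3,:3].T+T[:3,3], z>0
E
python3 - <<'E'
from h import *
for n in("top","side"):
    im=ctrl.get_image(n); cv2.imwrite(f"pics/{n}0.png",im["frame"][...,::-1]); np.savez(f"{n}0.npz",**im)
    print(n,im["cam_to_world"].round(3).tolist(),im["fx"],im["k1"])
o=ctrl.get_obs(); print(o["t"],o["tool_pos"],R.from_rotvec(o["tool_rot"]).as_matrix().round(3))
E
```

```text
pics
top [[0.023, -0.975, 0.22, 0.224], [-1.0, -0.022, 0.004, -0.041], [0.001, -0.22, -0.976, 1.556], [0.0, 0.0, 0.0, 1.0]] 487.3641471612776 -0.08211780993792576
side [[0.876, -0.323, 0.359, 0.032], [-0.483, -0.572, 0.663, -0.98], [-0.009, -0.754, -0.657, 1.07], [0.0, 0.0, 0.0, 1.0]] 462.9052580978549 -0.014410662116340229
0.1 [ 0.20226758 -0.59076257  0.23015693] [[ 0.946  0.324 -0.   ]
 [ 0.324 -0.946  0.002]
 [ 0.    -0.002 -1.   ]]
```

View pics/top0.png

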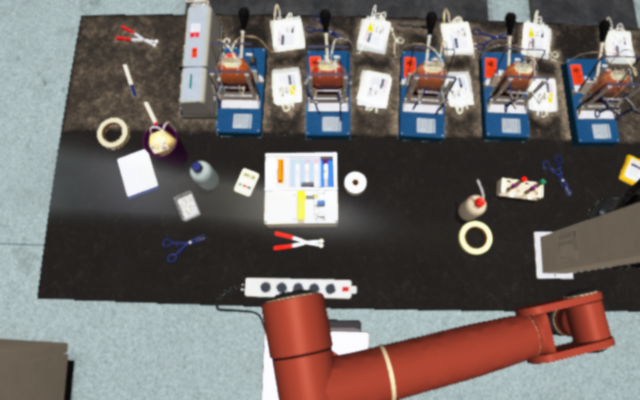

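View pics/side0.png

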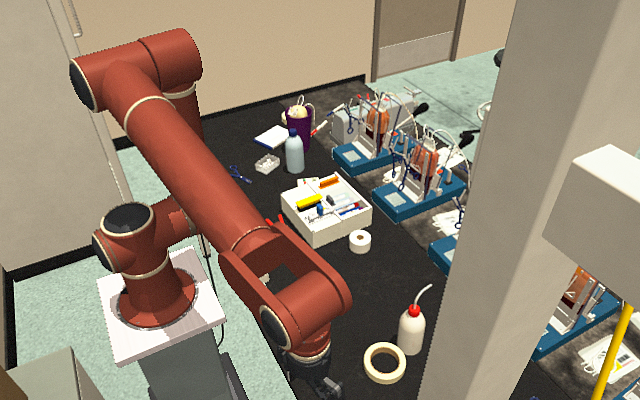

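The top picture shows the box at cols 265–339, rows 152–225: orange rib near (281,170), yellow pad near (301,205), blue knob near (321,200). The timer is on the left at (246,181), the roll on the right at (355,182), and the pliers in front at (298,240). The side view shows the same box at about (325,205).

```bash
cat > m.py <<'E'
from h import *
def blobs(im,box=None):
    P,ok=cloud(im); hsv=cv2.cvtColor(im["frame"],cv2.COLOR_RGB2HSV)
    reg=ok&(P[...,0]>.35)&(P[...,0]<.85)&(P[...,1]>-.1)&(P[...,1]<.3)
    out={}
    for n,lo,hi,zr in(("orange",(6,140,120),(19,255,255),(.075,.12)),("yellow",(22,120,120),(34,255,255),(.09,.125)),("blue",(100,120,60),(125,255,255),(.10,.14))):
        m=(cv2.inRange(hsv,lo,hi)>0)&reg&(P[...,2]>zr[0])&(P[...,2]<zr[1])
        k,l,s,c=cv2.connectedComponentsWithStats(m.astype(np.uint8))
        for i in range(1,k):
            if s[i,4]<8: continue
            q=P[l==i]; r=cv2.minAreaRect((q[:,:2]*1000).astype(np.float32))
            print(n,s[i],"mean",q.mean(0).round(4),"zmed",np.median(q[:,2]).round(4),"rect",np.round(r[0],1),np.round(r[1],1),round(r[2],1))
    m=reg&(abs(P[...,2]-.082)<.008)
    k,l,s,c=cv2.connectedComponentsWithStats(m.astype(np.uint8))
    i=1+s[1:,4].argmax(); r=cv2.minAreaRect((P[l==i][:,:2]*1000).astype(np.float32)); print("box",s[i],r)
E
python3 - <<'E'
from m import *
for n in("top","side"):
    im={k:v for k,v in np.load(f"{n}0.npz").items()}; im={k:(float(v) if v.ndim==0 else v) for k,v in im.items()}
    print(n); blobs(im)
im=cv2.imread("pics/top0.png")[130:260,220:380]; a=cv2.resize(im,None,fx=4.6,fy=4.6,interpolation=cv2.INTER_CUBIC); cv2.imwrite("pics/topc.png",a)
E
```

```text
top
orange [278 160   5  23  71] mean [0.6272 0.1208 0.1011] zmed 0.103 rect [633.5 123.3] [67.3 14.5] 2.4
yellow [298 191   8  29 178] mean [0.5253 0.0535 0.1154] zmed 0.1156 rect [523.8  51.1] [87.9 21.6] 2.2
blue [319 201   5   3  10] mean [ 0.5296 -0.0078  0.1295] zmed 0.1289 rect [529.3  -8.1] [ 5.5 12.3] 23.5
box [ 265  153   73   72 3813] ((586.1749267578125, 56.693382263183594), (227.3877716064453, 225.65261840820312), 2.051128387451172)
side
orange [319 176  20  13 122] mean [0.6382 0.1176 0.0944] zmed 0.094 rect [640.6 118.9] [77.2 17.5] 2.7
yellow [296 194  27  14 176] mean [0.5263 0.0473 0.1114] zmed 0.1138 rect [528.3  48.8] [87.6 25.6] 1.7
blue [317 203   6  12  51] mean [ 0.5331 -0.0127  0.1197] zmed 0.1218 rect [534.4 -10.9] [12.5 25.7] 1.7
box [ 281  171   92   63 2219] ((591.1456298828125, 55.92206573486328), (226.71395874023438, 232.18202209472656), 2.0169453620910645)
```

View pics/topc.png

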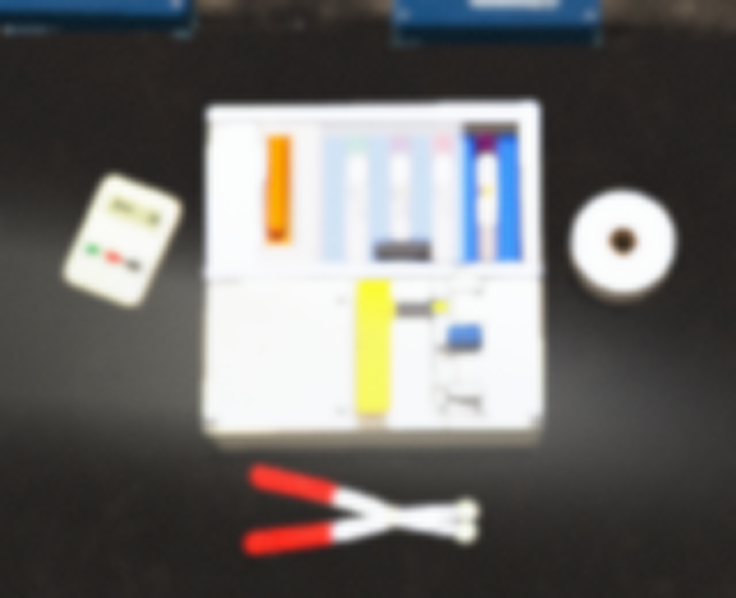

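Both views agree: turn about +2°, box origin about (0.606, 0.043), and the lid about 41 mm open. The top crop shows the same layout with nothing close to the working area. Next I lift, turn and move above the box for a close look.

send_rows([
  [0, [0, 0, -5], 8.5],
  [0, [0, 0, -5], 8.4],
  [0, [0, 0, -5], 0],
  [0, [2.8, -5, 0], 0],
  [0, [2.8, -5, 0], 0],
  [0, [2.8, -5, 0], 0],
  [0, [2.8, -5, 0], 0],
  [0, [2.8, -5, 0], 0],
  [0, [2.8, -5, 0], 0],
  [0, [2.8, -5, 0], 0],
])

```text
t: 1.35
tool_pos: [0.3865, -0.2328, 0.3809]
tool_rot: [-3.141, -0.054, 0.0]
contact_force: [1.3, -0.9, -0.5]
opening: -0.0002
grip_force: 0.0
```

send_rows([
  [0, [2.8, -5, 0], 0],
  [0, [2.8, -5, 0], 0],
  [0, [2.8, -5, 0], 0],
  [0, [2.8, -5, 0], 0],
  [0, [2.8, -5, 0], 0],
  [0, [0, 0, 0], 0],
])

```text
t: 2.1
tool_pos: [0.5178, 0.0232, 0.3801]
tool_rot: [-3.14, -0.064, 0.003]
contact_force: [-0.4, -0.2, 0.4]
opening: 0.0
grip_force: 0.0
```

```bash
python3 - <<'E'
from m import *
im=ctrl.get_image("wrist"); cv2.imwrite("pics/w1.png",im["frame"][...,::-1]); blobs(im)
o=ctrl.get_obs(); print(o["t"],o["tool_pos"],R.from_rotvec(o["tool_rot"]).as_matrix().round(3), o["contact_force"])
im=ctrl.get_image("top");blobs(im)
E
```

```text
orange [247  42  15  60 735] mean [0.6378 0.1213 0.0985] zmed 0.104 rect [638.4 122.5] [16.  77.4] 89.5
yellow [293 126  18  54 852] mean [0.5355 0.0535 0.1147] zmed 0.1147 rect [532.6  53.8] [73.9 23.6] 1.7
yellow [331 133   5   6  29] mean [0.5569 0.0106 0.0946] zmed 0.0945 rect [556.7  10.4] [7.4 5.8] 3.0
blue [336 151  17   9 143] mean [ 0.5343 -0.0049  0.1278] zmed 0.1282 rect [534.2  -4.6] [10.6 21.6] 2.6
box [  216    26   168   161 19275] ((587.4434204101562, 58.557884216308594), (225.50601196289062, 225.38417053222656), 1.990686058998108)
2.15 [0.51737387 0.02153761 0.38033574] [[ 0.999  0.038 -0.002]
 [ 0.038 -0.999 -0.   ]
 [-0.002 -0.    -1.   ]] [-0.15614129  0.07524824  0.77080433]
yellow [297 191   9  17 114] mean [0.5428 0.0531 0.1151] zmed 0.1152 rect [541.4  52.5] [22.7 51.7] 87.9
box [277 182  40  27 572] ((561.7301025390625, 70.17521667480469), (118.3487777709961, 73.3422622680664), 85.4638900756836)
```

View pics/w1.png

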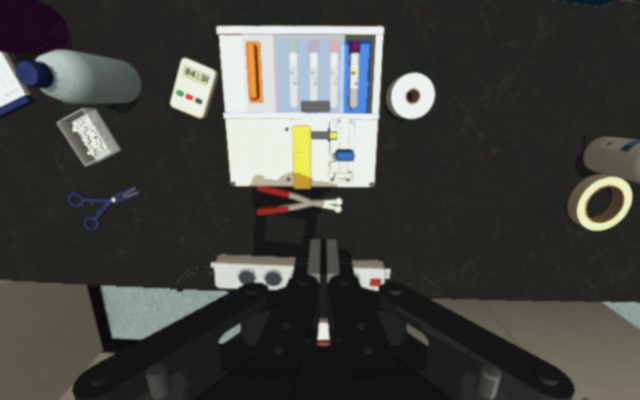

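The wrist view shows the box at cols 217–383, rows 27–187: rib (254,72), yellow pad (302,155), knob (345,155), pliers (300,202), keeper (315,106). The origin comes out at about (0.6055, 0.0455) with a turn of 2.0°, and the lid is about 41 mm open. All of it fits the given sizes. I'll go down on the +y side of the rib with the fingers shut.

send_rows([
  [0, [4.1, -4.4, 0], 0],
  [0, [4.1, -4.4, 0], 0],
  [0, [4.2, -4.4, 0], 0],
  [0, [0, 0, 5], 0],
  [0, [0, 0, 5], 0],
  [0, [0, 0, 5], 0],
  [0, [0, 0, 5], 0],
  [0, [0, 0, 4], 0],
  [0, [0, 0, 0], 0],
])

```text
t: 3.32
tool_pos: [0.6337, 0.1542, 0.1366]
tool_rot: [3.14, 0.051, -0.014]
contact_force: [-1.1, 0.0, -0.0]
opening: -0.0
grip_force: 0.0
```

send_rows([
  [0, [0, 0, 2], 0],
  [0, [0, 0, 2], 0],
  [0, [0, 0, 0.6], 0],
  [0, [0, 0, 0], 0],
])

```text
t: 3.82
tool_pos: [0.6364, 0.1563, 0.0948]
tool_rot: [3.141, 0.055, -0.001]
contact_force: [0.1, -0.8, 0.6]
opening: 0.0002
grip_force: 0.0
```

```bash
python3 - <<'E'
from m import *
im=ctrl.get_image("wrist"); cv2.imwrite("pics/w2.png",im["frame"][...,::-1]); blobs(im)
E
```

```text
orange [ 360  178   40  112 3038] mean [0.6529 0.1272 0.0982] zmed 0.1047 rect [644.3 125.7] [67.8 18.8] 0.3
blue [573 396   8   4  24] mean [ 0.5401 -0.0121  0.1017] zmed 0.102 rect [540.2 -11.7] [6.1 2. ] 70.1
box [  292   137   348   263 48861] ((603.652099609375, 58.956581115722656), (194.6409912109375, 225.3607635498047), 1.9193930625915527)
```

View pics/w2.png

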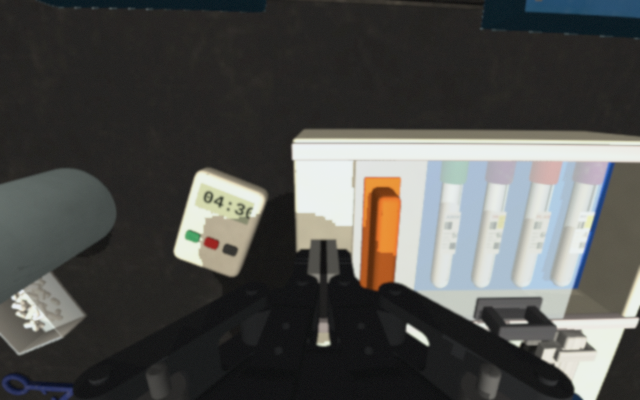

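The shut fingers (tip at about (323,245)) stand on the lid's +y side, about 13 mm clear of the orange rib (360–400, 178–290). Time to push.

send_rows([
  [0, [0, 0, 0.3], 0],
  [0, [0, 1, 0], 0],
  [0, [0, 1, 0], 0],
  [0, [0, 0.8, 0], 0],
  [0, [0, 0.8, 0], 0],
  [0, [0, 0.8, 0], 0],
  [0, [0, 0.4, 0], 0],
  [0, [0, 0, 0], 0],
])

```text
t: 4.88
tool_pos: [0.6383, 0.1076, 0.0922]
tool_rot: [3.14, 0.054, -0.0]
contact_force: [0.9, 0.6, 0.3]
opening: -0.0001
grip_force: 0.0
```

send_rows([
  [0, [0, 0.3, 0], 0],
  [0, [0, 0, 0], 0],
])

```text
t: 5.12
tool_pos: [0.6383, 0.1052, 0.0922]
tool_rot: [3.141, 0.055, -0.0]
contact_force: [1.1, 0.4, 0.4]
opening: -0.0001
grip_force: 0.4
```

send_rows([
  [0, [0, 0.2, 0], 0],
  [0, [0, 0, 0], 0],
])

```text
t: 5.38
tool_pos: [0.6384, 0.1033, 0.0922]
tool_rot: [-3.141, -0.055, 0.0]
contact_force: [0.2, 2.0, 0.7]
opening: -0.0001
grip_force: 0.8
```

send_rows([
  [0, [0, 0.2, 0], 0],
  [0, [0, 0, 0], 0],
])

```text
t: 5.62
tool_pos: [0.6384, 0.1022, 0.0922]
tool_rot: [-3.139, -0.055, 0.0]
contact_force: [0.7, 5.9, -0.1]
opening: -0.0004
grip_force: 2.5
```

send_rows([
  [0, [0, 0.2, 0], 0],
  [0, [0, 0, 0], 0],
])

```text
t: 5.88
tool_pos: [0.6384, 0.102, 0.0923]
tool_rot: [-3.136, -0.055, -0.0]
contact_force: [-0.2, 10.5, -0.8]
opening: -0.0004
grip_force: 5.1
```

send_rows([
  [0, [0, 0.2, 0], 0],
  [0, [0, 0, 0], 0],
])

```text
t: 6.12
tool_pos: [0.6384, 0.1018, 0.0923]
tool_rot: [-3.132, -0.055, -0.0]
contact_force: [-0.0, 15.5, -0.2]
opening: 0.0002
grip_force: 7.6
```

The lid is at its stop: y matches the predicted 0.102 and the force climbs without movement. Now I back off, lift, open to about 4.5 cm and move over the deck.

send_rows([
  [0, [0, -1.2, 0], 0],
  [0, [0, -1, 0], 0],
  [0, [0, 0, -4.5], 0],
  [4.5, [0, 0, -4.8], 0],
  [4.5, [-4.6, 3.2, 0], 0],
  [4.5, [-4.6, 3.2, 0], 0],
  [4.5, [-4.6, 3.1, 0], 0],
  [4.5, [0, 0, 0], 0],
  [4.5, [0, 0, 0], 0],
])

```text
t: 7.25
tool_pos: [0.5038, 0.0194, 0.1859]
tool_rot: [3.141, 0.054, 0.002]
contact_force: [0.3, -0.1, -0.9]
opening: 0.045
grip_force: 0.0
```

```bash
python3 - <<'E'
from m import *
im=ctrl.get_image("wrist"); cv2.imwrite("pics/w3.png",im["frame"][...,::-1]); blobs(im)
o=ctrl.get_obs(); print(o["t"],o["tool_pos"],o["tool_rot"],o["opening"],o["contact_force"])
E
```

```text
orange [ 229    0   31   80 1752] mean [0.6261 0.0799 0.0983] zmed 0.1044 rect [627.5  80.9] [18.7 55.2] 88.6
yellow [ 260  121   36   89 2716] mean [0.5409 0.0542 0.1146] zmed 0.1146 rect [536.9  54. ] [67.  25.1] 1.4
yellow [332 134  11  11 118] mean [0.5573 0.0102 0.0943] zmed 0.0943 rect [557.2  10.1] [7.9 8. ] 2.6
blue [342 165  35  22 701] mean [ 0.5351 -0.0046  0.1255] zmed 0.1278 rect [533.8  -5.1] [12.  24.1] 2.2
box [  129     0   297   226 51266] ((567.7236938476562, 57.91874694824219), (183.64553833007812, 225.53933715820312), 1.8255047798156738)
7.3 [0.50425217 0.01967001 0.18595872] [3.14083222e+00 5.49614189e-02 2.13516967e-03] 0.04497503355964425 [ 0.38636631  1.14204431 -0.11298814]
```

View pics/w3.png

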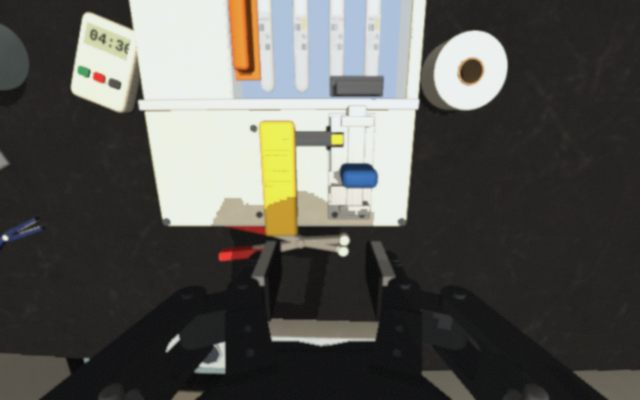

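The picture shows the lid shut, with the keeper (355,85) in line with the bolt. The knob is at (359,176), the pad at (279,178), and the open fingertips at (265,250) and (378,250). The midpoint needs a shift of about 3.5 mm to +y. Now down to the catch.

send_rows([
  [4.5, [0, -0.35, 3], 0],
  [4.5, [0, 0, 2.5], 0],
  [4.5, [0, 0, 1.2], 0],
  [4.5, [0, 0, 0], 0],
])

```text
t: 7.8
tool_pos: [0.5033, 0.0234, 0.1176]
tool_rot: [-3.141, -0.056, 0.003]
contact_force: [-0.7, 0.8, 0.1]
opening: 0.045
grip_force: 0.0
```

send_rows([
  [4.5, [0, 0, 0.4], 0],
  [4.5, [0, 0, 0], 0],
])

```text
t: 8.05
tool_pos: [0.5037, 0.023, 0.115]
tool_rot: [3.141, 0.055, 0.002]
contact_force: [-0.1, -0.6, -0.1]
opening: 0.0451
grip_force: 0.0
```

send_rows([
  [4.5, [0, 0, 0.3], 0],
  [4.5, [0, 0, 0], 0],
])

```text
t: 8.3
tool_pos: [0.5036, 0.023, 0.1118]
tool_rot: [3.141, 0.055, 0.002]
contact_force: [0.7, -0.3, -0.2]
opening: 0.0447
grip_force: 0.3
```

send_rows([
  [4.5, [0, 0, 0.3], 0],
  [4.5, [0, 0, 0], 0],
])

```text
t: 8.55
tool_pos: [0.5036, 0.023, 0.1089]
tool_rot: [3.141, 0.055, 0.001]
contact_force: [-0.2, -0.7, 5.1]
opening: 0.0449
grip_force: 2.5
```

send_rows([
  [4.5, [0, 0, 0.3], 0],
  [4.5, [0, 0, 0], 0],
])

```text
t: 8.8
tool_pos: [0.5036, 0.023, 0.1061]
tool_rot: [3.141, 0.055, 0.001]
contact_force: [-1.8, 0.2, 5.5]
opening: 0.0448
grip_force: 3.2
```

send_rows([
  [4.5, [0, 0, 0.3], 0],
  [4.5, [0, 0, 0], 0],
])

```text
t: 9.05
tool_pos: [0.5036, 0.023, 0.1036]
tool_rot: [3.141, 0.055, 0.001]
contact_force: [-3.5, 0.2, 8.9]
opening: 0.0446
grip_force: 4.6
```

send_rows([
  [4.5, [0, 0, 0.2], 0],
  [4.5, [0, 0, 0], 0],
])

```text
t: 9.3
tool_pos: [0.5037, 0.023, 0.1034]
tool_rot: [-3.141, -0.056, 0.001]
contact_force: [-8.6, -0.6, 19.1]
opening: 0.0451
grip_force: 9.3
```

send_rows([
  [4.5, [0, 0, 0.15], 0],
  [4.5, [0, 0, 0], 0],
])

```text
t: 9.55
tool_pos: [0.5037, 0.0231, 0.1033]
tool_rot: [-3.141, -0.056, 0.001]
contact_force: [-13.2, -0.0, 25.9]
opening: 0.0446
grip_force: 12.9
```

The catch is bottomed. I ease off a little and glide forward.

send_rows([
  [4.5, [0, 0, -0.15], 0],
  [4.5, [0.4, 0, 0], 0],
  [4.5, [0.4, 0, 0], 0],
  [4.5, [0.2, 0, 0], 0],
  [4.5, [0, 0, 0], 0],
])

```text
t: 10.18
tool_pos: [0.5102, 0.0234, 0.1034]
tool_rot: [3.141, 0.058, -0.017]
contact_force: [-22.3, -1.7, 29.1]
opening: 0.0455
grip_force: 14.5
```

send_rows([
  [4.5, [0.3, 0, 0], 0],
  [4.5, [0.3, 0, 0], 0],
  [4.5, [0.3, 0, 0], 0],
  [4.5, [0, 0, 0], 0],
])

```text
t: 10.68
tool_pos: [0.5188, 0.0237, 0.1034]
tool_rot: [-3.141, -0.058, 0.019]
contact_force: [-22.6, -1.3, 30.0]
opening: 0.0448
grip_force: 15.1
```

send_rows([
  [4.5, [0, 0, -0.2], 0],
  [4.5, [0.3, 0, 0], 0],
  [4.5, [0.3, 0, 0], 0],
  [4.5, [0, 0, 0], 0],
])

```text
t: 11.18
tool_pos: [0.5254, 0.024, 0.1036]
tool_rot: [-3.141, -0.056, 0.014]
contact_force: [-16.3, -1.5, 18.8]
opening: 0.0449
grip_force: 10.2
```

```bash
python3 - <<'E'
from m import *
im=ctrl.get_image("wrist"); cv2.imwrite("pics/w4.png",im["frame"][...,::-1]); blobs(im)
E
```

```text
orange [ 184    0   54  107 3487] mean [0.6241 0.0799 0.0984] zmed 0.1047 rect [625.4  82.1] [49.6 19.1] 1.7
yellow [ 239  171   51   73 2797] mean [0.5558 0.0554 0.1064] zmed 0.1065 rect [551.5  54.9] [38.5 25.3] 0.9
blue [ 361  218   56   38 1674] mean [ 0.5472 -0.0045  0.1269] zmed 0.128 rect [545.4  -4.7] [13.8 24.5] 1.2
box [   46     0   439   301 93842] ((565.5015869140625, 58.42623519897461), (178.83734130859375, 226.0118865966797), 1.6270040273666382)
```

View pics/w4.png

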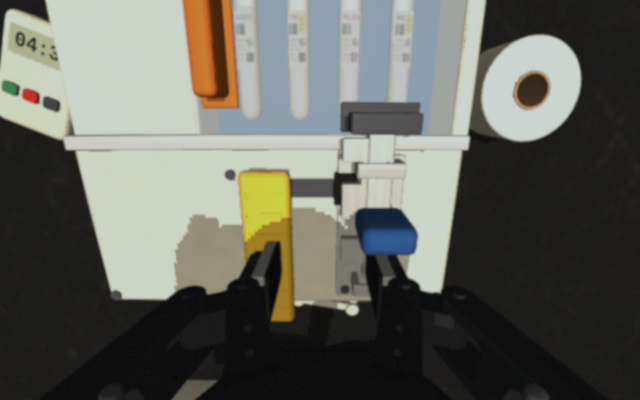

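The left tip is on the lowered pad (265,260; z 0.1065, so 8 mm down). The right tip is behind the knob (387,230), which has moved about 12 mm. I keep pushing.

send_rows([
  [4.5, [0.3, 0, 0], 0],
  [4.5, [0.3, 0, 0], 0],
  [4.5, [0.3, 0, 0], 0],
  [4.5, [0.3, 0, 0], 0],
  [4.5, [0.3, 0, 0], 0],
  [4.5, [0.2, 0, 0], 0],
  [4.5, [0, 0, 0], 0],
])

```text
t: 12.1
tool_pos: [0.5424, 0.0246, 0.1036]
tool_rot: [-3.141, -0.056, 0.014]
contact_force: [-15.5, -1.8, 18.3]
opening: 0.0448
grip_force: 10.5
```

send_rows([
  [4.5, [0.3, 0, 0], 0],
  [4.5, [0, 0, 0], 0],
])

```text
t: 12.35
tool_pos: [0.5452, 0.0247, 0.1036]
tool_rot: [-3.141, -0.056, 0.015]
contact_force: [-16.3, -1.6, 18.4]
opening: 0.0447
grip_force: 10.5
```

send_rows([
  [4.5, [0.2, 0, 0], 0],
  [4.5, [0, 0, 0], 0],
])

```text
t: 12.6
tool_pos: [0.5453, 0.0247, 0.1036]
tool_rot: [3.141, 0.056, -0.023]
contact_force: [-23.8, -1.7, 23.9]
opening: 0.0449
grip_force: 14.2
```

It has hit the stop: the force rises with no travel. I press once more, then let go by lifting straight up.

send_rows([
  [4.5, [0.1, 0, 0], 0],
  [4.5, [0, 0, 0], 0],
  [4.5, [-0.1, 0, -0.5], 0],
  [4.5, [-0.1, 0, -1], 0],
  [4.5, [-0.3, 0, -2], 0],
  [4.5, [-1, 0, -4], 0],
  [4.5, [-3, 0, -4], 0],
  [4.5, [0, 0, 0], 0],
])

```text
t: 13.6
tool_pos: [0.5079, 0.023, 0.2231]
tool_rot: [3.14, 0.055, 0.016]
contact_force: [0.3, 0.1, -0.1]
opening: 0.0449
grip_force: 0.0
```

```bash
python3 - <<'E'
from m import *
im=ctrl.get_image("wrist"); cv2.imwrite("pics/w5.png",im["frame"][...,::-1]); blobs(im)
o=ctrl.get_obs(); print(o["t"],o["tool_pos"],o["contact_force"])
E
```

```text
orange [ 247    0   26   90 1731] mean [0.6349 0.0802 0.0986] zmed 0.1045 rect [636.5  82.1] [71.8 18.4] 1.2
yellow [ 273  126   31   73 1960] mean [0.5407 0.0541 0.1146] zmed 0.1146 rect [538.4  54.1] [63.2 24.8] 2.1
yellow [333 137  11   9  73] mean [0.5569 0.0112 0.0944] zmed 0.0945 rect [557.2  10.6] [7.5 9.1] 2.7
yellow [281 221  21   4  48] mean [0.483  0.0506 0.1144] zmed 0.1144 rect [483.1  51.5] [18.5  3.4] 87.9
blue [343 128  31  16 450] mean [ 0.5653 -0.0034  0.1281] zmed 0.1282 rect [565.1  -3.5] [12.  24.3] 1.9
box [  159     0   257   217 43638] ((576.5070190429688, 58.37603759765625), (200.63412475585938, 225.5385284423828), 1.7110470533370972)
13.65 [0.50731356 0.02301143 0.22050156] [ 0.30738848 -0.47443056  0.03107038]
```

View pics/w5.png

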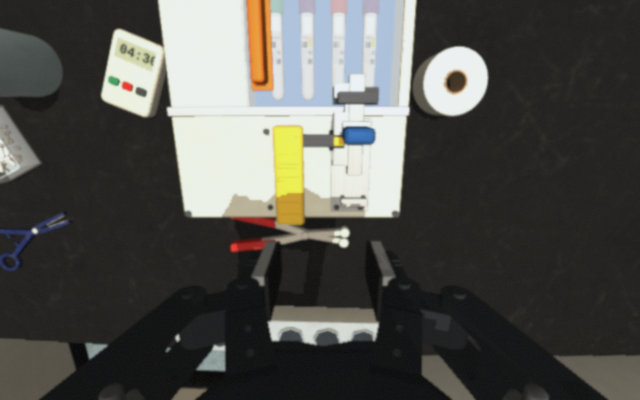

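The picture shows the bolt through the keeper (357,90), with the knob at (359,135), 31–32 mm further in. The pad is back up at z 0.1146 (same as at the start), the lid is shut and the robot is clear.

```bash
python3 -c "
from station import ctrl
print(ctrl.finish_job())"
```

```text
the job is handed in; nothing more can be done
None
```

The job is handed in, though no verdict came back: by the last picture the lid is shut, the bolt is home through the keeper, the catch has sprung back up, and no bystander was touched.

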